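# Click the day wheel on to red

### The job

On the black day marker, flick the white toothed day wheel forward with a fingertip, the way the white arrow points (anticlockwise seen from above), gently and one click at a time with a short rest at every click, until the red dot has clicked into place at the metal pointer; do not run past it. Nothing is picked up: do not lift or shove the day marker, leave the things around it where they are, and finish with the hand clear.

Things in the scene. Friction and masses are not known exactly. Their poses are not given: they have to be found in the camera images.
- day_marker: Day marker: loose black base plate on rubber feet, about 1 kg, 156 x 130 mm, top face 22 mm high, carrying a level white thumbwheel on a vertical axis. Origin: on the worktop under the wheel's axis. x axis: from there to the metal pointer at the rear; -x is the front, with a white arrow; the base ends 78 mm from the origin in x, 65 mm in y. It slides if pushed with more than about 5 N.
- wheel_top (a point): Centre of the thumbwheel's top face, 52 mm above the worktop. Disc of radius 38 mm, 30 to 52 mm high, with seven radial teeth of the same height, 6 mm thick, reaching to 56 mm radius, one every 51.4 degrees, and a 13 mm dot at each tooth's root (red, blue, yellow, green, black, grey, purple). Gaps between teeth are 33 mm wide at 45 mm radius, 43 mm at the tips.
- pointer_tip (a point): Tip of the steel pointer, 35 mm from the axis and 60 mm high, above the wheel's rear. Its post stands 63 to 75 mm behind the axis, 30 mm wide, 64 mm high; nothing else stands over or beside the teeth. At every click one dot and its tooth lie under the pointer.
- wheel_front (a point): Point at the wheel's front rim, 47 mm from the axis on the marker's -x side, at mid tooth height (41 mm). At every click it lies in a gap, with a tooth 25.7 degrees to either side. Pushing a tooth along the rim takes about 2 N; past half a click (25.7 degrees) the wheel snaps on by itself into the next click and stays. A fingertip enters the gaps from above or from outside.
- day_wheel (a joint): Wheel angle in rad: 0 = red dot at the pointer. Grows forward (anticlockwise from above: the front teeth move to the marker's -y side, as the arrow shows). One click = 0.898 (51.4 degrees). Starts two, three or four clicks short, at -1.795, -2.693 or -3.590. At angle q the red dot stands at angle q about z from the marker's x axis.
- tablet_jar: bystander behind the day marker: white-lidded jar, 65 mm across, 84 mm high, origin under its centre
- jigger: bystander behind the day marker: dark grey hourglass measure, 45 mm across, 90 mm high, origin under its centre
- tamper: bystander on the day marker's right (-y) side: coffee tamper with black handle and steel foot, 58 mm across, 106 mm high, origin under its centre
- marker: bystander on the day marker's left (+y) side: black and white felt pen lying down, 142 mm long along its x axis, 14 mm thick, origin under its middle
- ticket_pad: bystander farther left (+y): pad of paper tickets, 100 x 76 mm, 11 mm high, origin under its middle
There are look-alikes about, which are no part of the job. There is more than one size of the day_marker; the one meant has the size given above.

How it is judged:
On the way, in this order (a step that is already met when the one before it is completed fails the run):
1. a fingertip pushes the wheel while red is still more than one click short (contact force between the fingers and day_marker above 0.2 N and value of joint day_wheel below -1.3464 rad).
2. the wheel rests at the last click before red (value of joint day_wheel between -1.0976 and -0.6976 rad), for 0.2 s.
3. the red dot is at the pointer (value of joint day_wheel between -0.15 and 0.15 rad), for 0.2 s.
At the end, for the whole second after the job is handed in: The red dot is clicked in at the pointer (joint within 0.15 rad of 0) and the wheel is still; the marker stands flat on the worktop within 30 mm of where it stood; every bystander is within 20 mm of where it stood (all of step 3 and velocity of joint day_wheel between -0.1 and 0.1 rad/s and distance of day_marker from where it was at the start of the episode below 0.03 m and angle between day_marker's own z axis and vertical below 0.05 rad and linear speed of day_marker below 0.02 m/s and distance of each of tablet_jar, jigger, tamper, marker, ticket_pad from where it was at the start of the episode below 0.02 m); the robot touches nothing.
It fails at once if the wheel runs past red by more than half a click (value of joint day_wheel above 0.53856 rad).
It fails at once if the wheel is turned back beyond the farthest start (value of joint day_wheel below -4.12896 rad).
It fails at once if the marker is lifted, tipped or shoved more than 30 mm (height (world z) of day_marker above 0.008 m or angle between day_marker's own z axis and vertical above 0.12 rad or distance of day_marker from where it was at the start of the episode above 0.03 m).
It fails at once if the marker or its wheel is pushed harder than 25 N (contact force between the fingers and day_marker above 25 N).
It fails at once if a bystander is moved more than 20 mm (distance of any of tablet_jar, jigger, tamper, marker, ticket_pad from where it was at the start of the episode above 0.02 m).
It also fails if it takes over 72 s, if anything falls off the work surface, if the arm or the gripper's body presses on something with over 40 N, if the wrist force passes 120 N, or if a joint passes its speed limit or range.

### The arm

A 6-joint arm with a two-finger parallel gripper is mounted at the origin on a cart in front of the work surface, level with it; the furniture and walls round the work are solid. World frame = base frame: x ahead of the robot, y to its left, z up, the work surface at z = 0. Lengths are in m, angles in rad, forces in N, time in s.
With the tool pointing down it reaches from about 0.25 to 0.775 m from the base axis. Payload 4 kg.
Tool frame: the origin (TCP) lies midway between the tips of the shut fingers; the grasp point (between the pads) lies 19 mm behind it (robot.tcp_to_grasp is the distance from the TCP to the grasp point, in m); z points along the fingers, y is the line along which they close (so a half turn about z gives the same grasp; the last joint's range is limited). The gripper opens to 94 mm and grips with 3 to 60 N. Pads are 16 mm wide; open, the fingers measure 119 mm over their backs; the gripper's body (75 mm by 177 mm) begins 78 mm behind the grasp point.
Start: joints at [1.119, 0.087, 1.371, -0, 1.684, -0.103], TCP at [0.188, 0.517, 0.177] pointing down, gripper open.
Joint ranges: [-3.1, 3.1], [-0.76, 2.03], [0.27, 2.55], [-1.08, 4.22], [0.17, 2.65], [-2.57, 2.57]. Speed limits (rad/s): [2.79, 2.79, 3.14, 3.14, 3.14, 3.14].

### API

Orientations are given as [roll, pitch, yaw] about the fixed x, y, z axes, in that order (R = Rz(yaw) Ry(pitch) Rx(roll)).
In Python, from bench import robot, viewer gives the robot as it stands. The module is installed in compiled form; this text tells all that it offers.
- The arm moves only by the shell command python3 -m handwheel 'ROWS' [OPENING]. ROWS is JSON, a list of rows, each a list of 6 numbers: the shift along the tool's x, y, z in units of 0.2 m (1.0 is 0.2 m), then the turn, a rotation vector about the tool's x, y, z in units of 30 degrees (1.0 is 30 degrees). In form: [[x, y, z, wx, wy, wz], ...]. A call has 1 to 10 rows; each row is the pose to reach, as a shift and turn from the pose commanded when the call began, along the tool's axes at that moment; what a row does not reach only later rows make up. A row lasts 1/12 s, in which the tool goes at most 41.7 mm and 7.16 degrees, less where a joint would pass 70% of its speed; a pose out of reach is approached as far as the arm can. A call with a number of a shift or a turn outside -1 to 1 is refused whole. A call with a gripper value outside its range is refused whole. OPENING is the gripper's target within -1 to 1 (shut at 1, half-way at 0, fully open at -1), set as the call begins (- or left out, the last holds). The fingers move at their own pace and stop on an object; the grip force is fixed at half the most. Time passes only in rows, so rows that repeat a pose let the fingers close. It gives the time, the measured TCP pose, the force, the opening and the grip force at its end, in the units of the state.
- robot.get_obs(): the state, without advancing time (a new reading comes with each control period).
- viewer.snapshot(name): name is "scene" or "top"; returns the picture (400x640x3 uint8, red, green, blue); there is no depth.
- viewer.calibration(name): a dict with "fx", "fy", "cx", "cy" (pixels), "R" (3x3) and "t" (3): a world point X has camera coordinates R X + t. Camera axes: x right, y down, z forward; pixel columns grow to the right and rows downward; lengths in m; the calibration is good to about 2 mm. A picture is of the moment at which its call begins. calibration takes no time and is no camera call.
- robot.close_job(): hands the job in; it is judged then, once.
The state is a dict: "time": time; "joint_positions": joint angles; "qvel": joint speeds; "joint_torque": joint torques, N m; "tool_pos": TCP position; "ee_rot": TCP orientation; "wrist_force": force on the tool from outside, world axes, zero at the start; "wrist_torque": the same for the moment, N m; "width": finger opening in m; "finger_force": force on a finger pad.
Only numpy, scipy, OpenCV 4.12 (cv2) and the standard library are available. Lean on these libraries where they do the work, as an engineer would, in place of code of your own. Each camera call takes 0.05 s, during which the arm holds its last target. There are 200 camera calls.

## Working session

There is one attempt and no reset: what is moved stays moved. The work goes in short steps, Python scripts to look and compute and a shell command to move; the robot and the scene stay as the last step left them, time stands still between calls to the robot, and variables do not carry over. Pictures are saved under pics/ and viewed, at most 10 in all, crops included, and the job is handed in when it is done.

```bash
mkdir -p pics
python3 - <<'E'
from bench import robot, viewer
import cv2
for n in ("scene","top"):
    cv2.imwrite(f"pics/{n}0.png", viewer.snapshot(n)[:,:,::-1])
    c=viewer.calibration(n); print(n,c)
o=robot.get_obs(); print({k:o[k] for k in("time","tool_pos","ee_rot","width","wrist_force")})
E
```

```text
scene {'fx': 371.82270451276065, 'fy': 371.82270451276065, 'cx': 320.6528351166089, 'cy': 203.28161804256277, 'R': array([[ 0.67138607, -0.74107317, -0.00716193],
       [-0.3961326 , -0.35068114, -0.84858806],
       [ 0.6263543 ,  0.57256728, -0.52900568]]), 't': array([-0.08937394,  0.40047076,  0.39569884])}
top {'fx': 367.9963371163642, 'fy': 367.9963371163642, 'cx': 317.2377436682774, 'cy': 199.99818220320853, 'R': array([[ 0.01733817, -0.99979138, -0.01079748],
       [-0.99633687, -0.0163718 , -0.08393339],
       [ 0.08373911,  0.01221317, -0.99641287]]), 't': array([0.34068865, 0.55738425, 0.91009598])}
{'time': 0.1, 'tool_pos': array([0.18772341, 0.51638945, 0.17542192]), 'ee_rot': array([-3.13962872e+00, -1.97402260e-04,  2.79280476e+00]), 'width': 0.09422366313642898, 'wrist_force': array([ 0.56527208, -0.43187909, -0.02800319])}
```

View pics/top0.png

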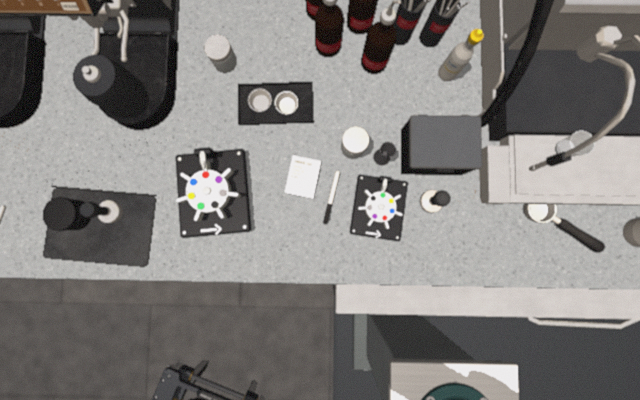

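View pics/scene0.png

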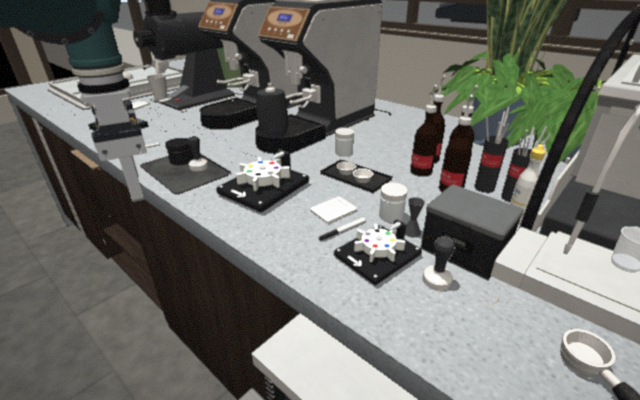

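The top view shows two candidates for the day marker: a large one at (213,193) and a small one at (380,208). At about 387 px/m, 156 x 130 mm is about 60 x 50 px, so the small one fits. The bystanders also match: pen at (331,197), pad at (303,177), jar at (355,142), jigger at (386,152), tamper at (436,201). I'll check this in a close crop.

```bash
cat > h.py <<'E'
import numpy as np
from bench import robot, viewer
def world(n,u,v,z):
    c=viewer.calibration(n); R=np.array(c["R"]);t=np.array(c["t"])
    d=R.T@np.array([(u-c["cx"])/c["fx"],(v-c["cy"])/c["fy"],1]); o=-R.T@t
    return o+d*(z-o[2])/d[2]
def pix(n,X):
    c=viewer.calibration(n); p=np.array(c["R"])@np.array(X)+np.array(c["t"])
    return c["fx"]*p[0]/p[2]+c["cx"], c["fy"]*p[1]/p[2]+c["cy"]
def crop(n,box,k,name):
    import cv2
    im=viewer.snapshot(n)[box[1]:box[3],box[0]:box[2],::-1]
    cv2.imwrite(f"pics/{name}.png",cv2.resize(im,None,fx=k,fy=k,interpolation=cv2.INTER_CUBIC))
E
python3 -c "
from h import *
crop('top',(320,120,460,250),5,'c1')"
```

```text
(no output)
```

View pics/c1.png

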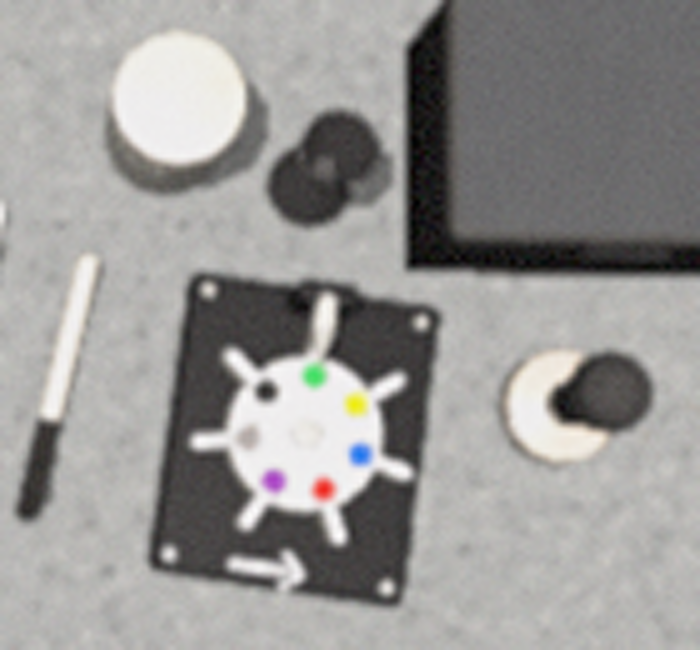

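The small marker matches and green is at the pointer. Red is at the front right, three clicks short (q = -2.69). Next I compute its pose and the moves.

```bash
cat >> h.py <<'E'
def toTool(X,yawy=None):
    from scipy.spatial.transform import Rotation as Ro
    o=robot.get_obs(); R=Ro.from_euler('xyz',o["ee_rot"]).as_matrix()
    print("t",round(o["time"],2),"pos",o["tool_pos"].round(4),"units xyz",((R.T@(np.array(X)-o["tool_pos"]))/0.2).round(3))
    a=np.degrees(np.arctan2(R[1,1],R[0,1])); print("tool y dir deg",a.round(1),end=' ')
    if yawy is not None: print("wz units",(-((yawy-a+90)%180-90)/30).round(3),end=' ')
    print("F",o["wrist_force"].round(2),"w",round(o["width"],4))
E
python3 - <<'E'
from h import *
C=np.array([world('top',320+u/5,120+v/5,0.022) for u,v in[(195,275),(440,310),(400,605),(152,568)]])
print(C.round(3)); e=[np.linalg.norm(C[i]-C[i-1]) for i in range(4)]; print(np.round(e,3), C.mean(0))
ax=(C[0]+C[1]-C[2]-C[3]); print(np.degrees(np.arctan2(ax[1],ax[0])))
W=world('top',320+305/5,120+433/5,0.052); print("wheel",W)
E
```

```text
[[0.618 0.244 0.022]
 [0.602 0.119 0.022]
 [0.452 0.14  0.022]
 [0.468 0.265 0.022]]
[0.151 0.126 0.152 0.126] [0.53477729 0.19192579 0.022     ]
-7.808119614616272
wheel [0.53558477 0.19256141 0.052     ]
```

```bash
cat >> h.py <<'E'
O=np.array([0.535,0.1925]); YAW=-7.8
def mk(x,y,z):
    a=np.radians(YAW); return np.array([O[0]+np.cos(a)*x-np.sin(a)*y,O[1]+np.sin(a)*x+np.cos(a)*y,z])
def inmk():
    o=robot.get_obs(); a=np.radians(YAW); d=o["tool_pos"][:2]-O
    print("marker frame mm",(1e3*np.array([np.cos(a)*d[0]+np.sin(a)*d[1],-np.sin(a)*d[0]+np.cos(a)*d[1],o["tool_pos"][2]])).round(1))
E
python3 -c "
from h import *
toTool(mk(-.054,.046,.12),YAW); print(robot.get_obs()['joint_positions'])"
```

```text
t 0.15 pos [0.1878 0.5165 0.1756] units xyz [-1.873 -0.761  0.279]
tool y dir deg 70.0 wz units 2.594 F [-0.07 -1.1  -0.11] w 0.0942
[ 1.11888521e+00  8.77851154e-02  1.37187746e+00 -4.39054539e-06
  1.68361247e+00 -1.03096401e-01]
```

```bash
python3 -m handwheel '[[-0.15,-0.06,0,0,0,0.15],[-0.3,-0.12,0,0,0,0.3],[-0.45,-0.19,0,0,0,0.45],[-0.6,-0.25,0,0,0,0.6],[-0.75,-0.31,0,0,0,0.75],[-0.9,-0.37,0,0,0,0.9],[-0.9,-0.37,0,0,0,0.9]]' 1; python3 -c "
from h import *
toTool(mk(-.054,.046,.12),YAW)"
```

```text
time: 0.73
tool_pos: [0.3354, 0.3822, 0.1761]
ee_rot: [-3.141, 0.003, 2.313]
wrist_force: [-1.1, -0.4, 0.9]
width: 0.0511
finger_force: 0.0
t 0.73 pos [0.3354 0.3822 0.1761] units xyz [-1.018  0.099  0.283]
tool y dir deg 42.5 wz units 1.678 F [-1.07 -0.38  0.88] w 0.0511
```

```bash
python3 -m handwheel '[[-0.15,0,0,0,0,0.15],[-0.3,0.02,0,0,0,0.3],[-0.45,0.04,0,0,0,0.45],[-0.6,0.06,0,0,0,0.6],[-0.75,0.08,0,0,0,0.75],[-0.9,0.09,0,0,0,0.9],[-0.98,0.1,0,0,0,0.95],[-0.98,0.1,0,0,0,0.95]]' 1; python3 -c "
from h import *
toTool(mk(-.054,.046,.12),YAW)"
```

```text
time: 1.4
tool_pos: [0.4819, 0.2543, 0.1756]
ee_rot: [-3.141, 0.001, 1.82]
wrist_force: [-0.8, -0.4, 0.4]
width: 0.001
finger_force: 0.0
t 1.4 pos [0.4819 0.2543 0.1756] units xyz [-0.05   0.018  0.278]
tool y dir deg 14.3 wz units 0.737 F [-0.84 -0.42  0.38] w 0.001
```

```bash
python3 -m handwheel '[[-0.02,0,0.05,0,0,0.2],[-0.05,0.02,0.1,0,0,0.4],[-0.05,0.02,0.2,0,0,0.6],[-0.05,0.02,0.28,0,0,0.74],[-0.05,0.02,0.28,0,0,0.74],[-0.05,0.02,0.28,0,0,0.74]]' 1; python3 -c "
from h import *
toTool(mk(-.054,.046,.036),YAW);inmk()
crop('top',(320,120,460,250),5,'c2')"
```

```text
time: 1.9
tool_pos: [0.485, 0.2482, 0.1195]
ee_rot: [-3.139, 0.001, 1.441]
wrist_force: [0.1, 0.9, 0.3]
width: 0.0004
finger_force: 0.0
t 1.9 pos [0.485  0.2482 0.1195] units xyz [-0.012  0.017  0.417]
tool y dir deg -7.5 wz units 0.011 F [0.05 0.92 0.32] w 0.0004
marker frame mm [-57.1  48.4 119.5]
```

View pics/c2.png

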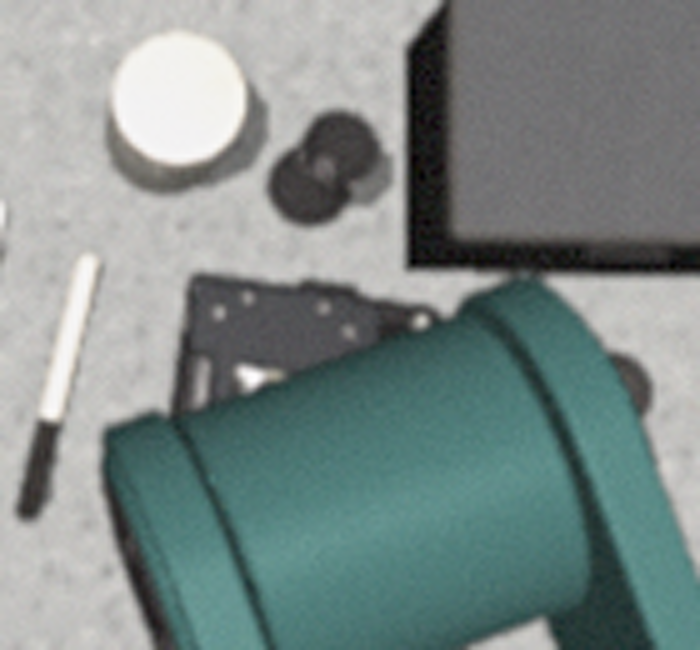

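The arm hides the wheel in the top view, so I'll use the scene camera from here. Descending.

```bash
python3 -m handwheel '[[0,0.01,0.07,0,0,0],[0,0.015,0.14,0,0,0],[0,0.015,0.21,0,0,0],[0,0.015,0.28,0,0,0],[0,0.015,0.35,0,0,0],[0,0.015,0.415,0,0,0],[0,0.015,0.415,0,0,0],[0,0.015,0.415,0,0,0]]'; python3 -c "
from h import *
toTool(mk(-.054,.008,.036),YAW);inmk()
crop('scene',(310,180,450,290),5,'c3')
print([np.round((np.array(pix('scene',mk(*p)))-[310,180])*5) for p in [(0,0,.052),(-.054,.046,.036),(-.035,0,.052)]])"
```

```text
time: 2.62
tool_pos: [0.4897, 0.2476, 0.0383]
ee_rot: [3.141, -0.001, 1.438]
wrist_force: [-0.5, -0.1, -0.0]
width: 0.0005
finger_force: 0.0
t 2.62 pos [0.4897 0.2476 0.0383] units xyz [-0.202 -0.009  0.012]
tool y dir deg -7.6 wz units 0.007 F [-0.55 -0.1  -0.04] w 0.0005
marker frame mm [-52.4  48.5  38.3]
[array([343., 292.]), array([180., 321.]), array([287., 325.])]
```

View pics/c3.png

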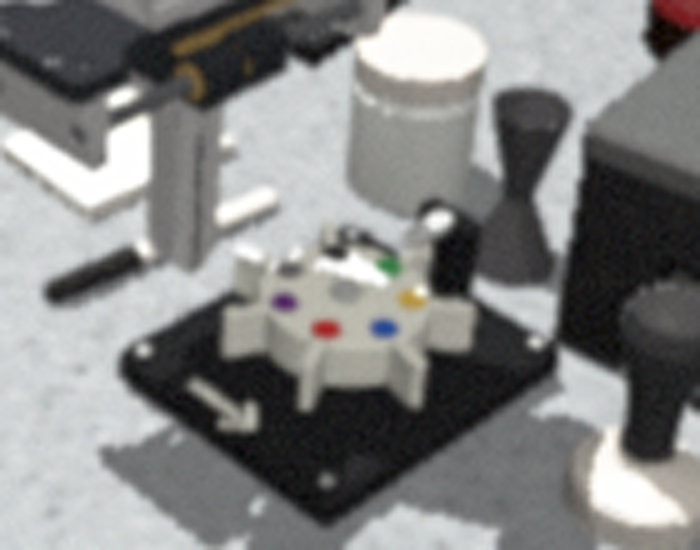

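Hub and base match the prediction: the wheel centre is seen at about (345,290) and predicted at (343,292). The fingertip is not where I expected: it shows ending at about (185,268), predicted (180,321). I'll look closer before pushing.

```bash
python3 -c "
from h import *
crop('scene',(320,195,390,260),10,'c4')
inmk(); o=robot.get_obs(); print(o['joint_positions'],o['qvel'].round(4),o['time'])
P=o['tool_pos']
for dz in (0,.02,.04,.1): print(dz,np.round((np.array(pix('scene',P+[0,0,dz]))-[320,195])*10))
print(world('scene',310+185/5,180+268/5,.038))"
```

```text
marker frame mm [-51.5  48.8  39.4]
[3.64470493e-01 1.51062215e-01 1.57635239e+00 2.18639904e-04
 1.41097916e+00 4.97573028e-01] [-0.0046 -0.0045 -0.004  -0.0004 -0.0021  0.0041] 2.7167
0 [260. 470.]
0.02 [262. 397.]
0.04 [265. 323.]
0.1 [273.  87.]
[0.51791669 0.26671265 0.038     ]
```

View pics/c4.png

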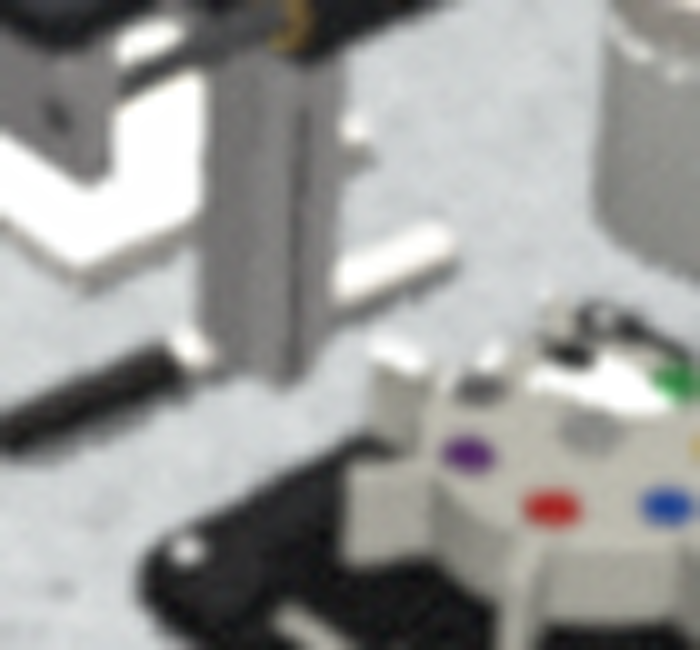

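The fingertip shows about 26 mm too high, or displaced by an equal amount along the line of sight. I'll check against the start pictures, where both cameras saw the open gripper.

Run:
```python
from h import *
import cv2
P=np.array([.1877,.5164,.1754]); d=np.array([np.cos(np.radians(70)),np.sin(np.radians(70)),0])
for n in('scene','top'):
    for s in(-1,1):
        for dz in (0,.026):
            print(n,s,dz,np.round(pix(n,P+s*.053*d+[0,0,dz]),1))
a=cv2.imread('pics/scene0.png')[100:220,80:180]; b=cv2.imread('pics/top0.png')[340:400,140:270]
a=cv2.resize(a,(400,480),interpolation=cv2.INTER_CUBIC); b=cv2.resize(b,(390,180),interpolation=cv2.INTER_CUBIC)
c=np.zeros((480,800,3),np.uint8); c[:,:400]=a; c[:180,405:795]=b
cv2.imwrite('pics/c5.png',c)
```

```text
scene -1 0 [143.3 214.7]
scene -1 0.026 [139.5 202.6]
scene 1 0 [137.7 189.3]
scene 1 0.026 [134.2 178. ]
top -1 0 [256.4 378.4]
top -1 0.026 [254.1 383.6]
top 1 0 [208.8 359.1]
top 1 0.026 [204.9 363.6]
```

View pics/c5.png

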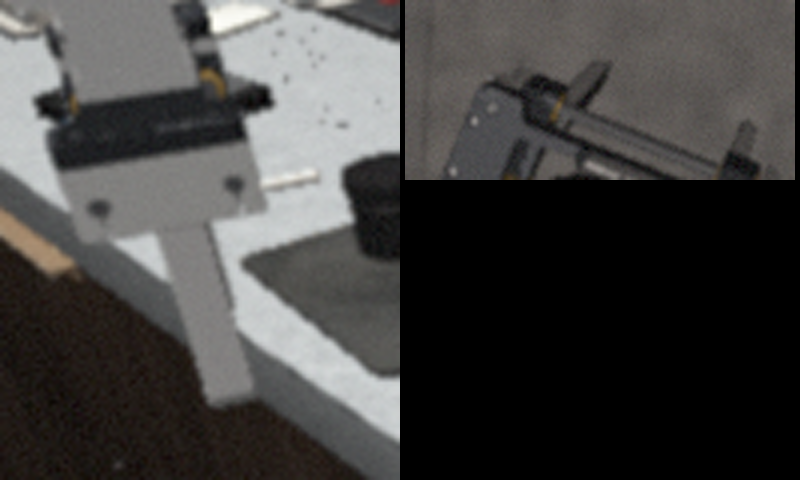

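Run:
```python
from h import *
from scipy.optimize import least_squares
P=np.array([.1877,.5164,.1754]); d=np.array([np.cos(np.radians(70)),np.sin(np.radians(70)),0])
Q=robot.get_obs()['tool_pos']; print(Q)
ob=[('scene',P-.053*d,(138,198.2)),('top',P-.053*d,(254.4,381)),('top',P+.053*d,(205.5,361.5)),('scene',Q,(346.3,231.5))]
f=lambda o:np.concatenate([np.array(pix(n,p+o))-q for n,p,q in ob])
r=least_squares(f,[0,0,0]);print(r.x,r.fun.round(1))
```

```text
[0.49063955 0.24785352 0.03942798]
[0.0032412  0.00058838 0.02961038] [ 2.6  1.8 -0.8  1.7 -1.4  1.1  0.8 -1.1]
```

Both cameras agree: the visible fingertip sits about 30 mm above the reported TCP, with almost no horizontal offset. A gentle sideways probe of the tooth at this height will show which height is real.

```bash
python3 -m handwheel '[[-0.02,0,0,0,0,0],[-0.04,0,0,0,0,0],[-0.06,0,0,0,0,0],[-0.08,0,0,0,0,0],[-0.1,-0.01,0,0,0,0],[-0.12,-0.01,0,0,0,0],[-0.12,-0.01,0,0,0,0],[-0.12,-0.01,0,0,0,0]]'; python3 -c "
from h import *
toTool(mk(-.054,.008,.036),YAW);inmk()
crop('scene',(320,195,390,260),10,'c6')"
```

```text
time: 3.38
tool_pos: [0.4843, 0.2233, 0.0375]
ee_rot: [3.142, -0.0, 1.436]
wrist_force: [-0.4, 0.6, 0.3]
width: 0.0008
finger_force: 0.0
t 3.38 pos [0.4843 0.2233 0.0375] units xyz [-0.078  0.002  0.008]
tool y dir deg -7.7 wz units 0.003 F [-0.42  0.62  0.3 ] w 0.0008
marker frame mm [-54.4  23.7  37.5]
```

View pics/c6.png

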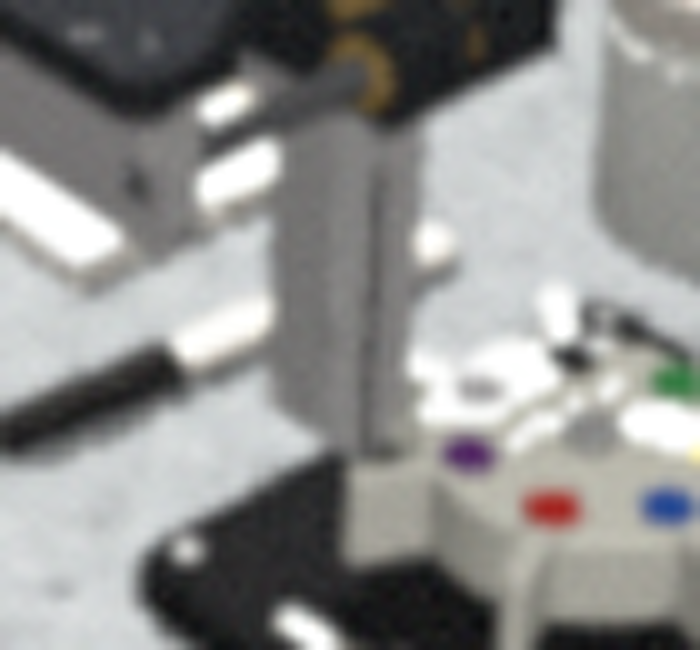

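There was no contact and the wheel did not move: purple is still at (470,455), and the finger ends above the tooth top. So the real tip is about 30 mm above the reported TCP. I'll back off and descend that much in stages, watching the force.

```bash
python3 -m handwheel '[[0.04,0,0,0,0,0],[0.08,0,0,0,0,0],[0.12,0,0,0,0,0],[0.13,0,0,0,0,0],[0.13,0,0.02,0,0,0],[0.13,0,0.04,0,0,0],[0.13,0,0.06,0,0,0],[0.13,0,0.08,0,0,0],[0.13,0,0.08,0,0,0]]'; python3 -m handwheel '[[0,0,0.02,0,0,0],[0,0,0.04,0,0,0],[0,0,0.06,0,0,0],[0,0,0.07,0,0,0],[0,0,0.07,0,0,0],[0,0,0.07,0,0,0]]'; python3 -c "
from h import *
toTool(mk(-.056,.008,.008),YAW);inmk()
crop('scene',(320,195,390,260),10,'c7')"
```

```text
time: 4.18
tool_pos: [0.4869, 0.2487, 0.02]
ee_rot: [-3.139, 0.001, 1.436]
wrist_force: [0.2, -0.3, 2.0]
width: 0.0007
finger_force: 0.0
time: 4.68
tool_pos: [0.4877, 0.2493, 0.0073]
ee_rot: [-3.141, 0.0, 1.437]
wrist_force: [0.2, -0.1, 0.4]
width: 0.0006
finger_force: 0.0
t 4.68 pos [0.4877 0.2493 0.0073] units xyz [-0.209 -0.008 -0.003]
tool y dir deg -7.7 wz units 0.004 F [ 0.16 -0.13  0.37] w 0.0006
marker frame mm [-54.5  49.8   7.3]
```

View pics/c7.png

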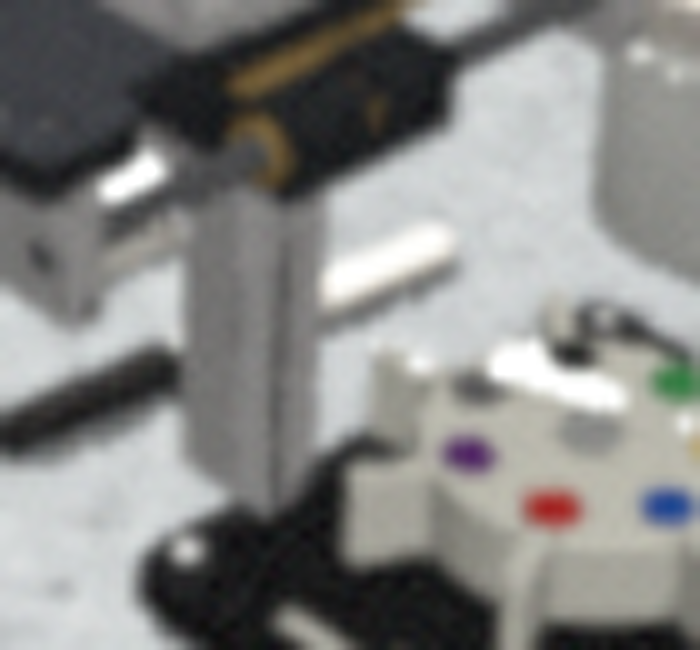

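The tip is now about (250,490), beside the purple tooth, at about 37 mm real height and clear of the plate. From here a colour-matching script reads the wheel angle from the scene camera. First push.

```bash
cat >> h.py <<'E'
def wheel():
    import cv2
    im=cv2.GaussianBlur(viewer.snapshot('scene'),(0,0),0.7).astype(float)
    col=dict(red=(0,[200,30,40]),blue=(1,[40,70,200]),yellow=(2,[210,170,30]),green=(3,[20,150,50]),purple=(6,[110,40,150]))
    best=[]
    for q in np.radians(np.arange(-260,60,2)):
        s=0
        for k,c in col.values():
            a=q+k*2*np.pi/7; u,v=pix('scene',mk(.030*np.cos(a),.030*np.sin(a),.052))
            p=cv2.getRectSubPix(im.astype(np.float32),(1,1),(u,v))[0,0]; c=np.array(c)
            p=p-p.mean(); c=c-c.mean(); s+=p@c/np.linalg.norm(c)
        best.append((round(s),round(np.degrees(q))))
    print("wheel deg, score:",sorted(best)[::-1][:3])
E
python3 -c "
from h import *
wheel()"
python3 -m handwheel '[[-0.02,-0.01,0,0,0,0],[-0.04,-0.01,0,0,0,0],[-0.06,-0.01,0,0,0,0],[-0.08,-0.01,0,0,0,0],[-0.1,-0.01,0,0,0,0],[-0.12,-0.01,0,0,0,0],[-0.13,-0.01,0,0,0,0],[-0.14,-0.01,0,0,0,0],[-0.14,-0.01,0,0,0,0],[-0.14,-0.01,0,0,0,0]]'; python3 -c "
from h import *
toTool(mk(-.056,.008,.008),YAW);inmk();wheel()"
```

```text
wheel deg, score: [(262, -154), (258, -152), (252, -156)]
time: 5.62
tool_pos: [0.4826, 0.2211, 0.0075]
ee_rot: [3.14, 0.001, 1.436]
wrist_force: [0.5, 0.6, -1.6]
width: 0.0004
finger_force: 0.1
t 5.62 pos [0.4826 0.2211 0.0075] units xyz [-0.066 -0.001 -0.002]
tool y dir deg -7.7 wz units 0.003 F [ 0.54  0.64 -1.59] w 0.0004
marker frame mm [-55.8  21.3   7.5]
wheel deg, score: [(268, -136), (262, -134), (259, -138)]
```

The detector reads the start as -154° and the wheel now at -136°, so the push works. Continuing over the half-click.

```bash
python3 -m handwheel '[[-0.01,0,0,0,0,0],[-0.02,0,0,0,0,0],[-0.03,0,0,0,0,0],[-0.04,0,0,0,0,0],[-0.05,0,0,0,0,0],[-0.06,0,0,0,0,0],[-0.06,0,0,0,0,0],[-0.06,0,0,0,0,0]]'; python3 -c "
from h import *
toTool(mk(-.056,.008,.008),YAW);inmk();wheel()"
```

```text
time: 6.33
tool_pos: [0.4807, 0.2096, 0.0075]
ee_rot: [3.141, 0.0, 1.436]
wrist_force: [-0.5, -0.4, -0.4]
width: 0.0006
finger_force: 0.0
t 6.33 pos [0.4807 0.2096 0.0075] units xyz [-0.008  0.001 -0.002]
tool y dir deg -7.7 wz units 0.003 F [-0.53 -0.41 -0.38] w 0.0006
marker frame mm [-56.2   9.6   7.5]
wheel deg, score: [(330, -120), (326, -118), (324, -122)]
```

```bash
python3 -m handwheel '[[0,0,0,0,0,0],[0,0,0,0,0,0],[0,0,0,0,0,0],[0,0,0,0,0,0]]'; python3 -c "
from h import *
inmk();wheel()"
```

```text
time: 6.72
tool_pos: [0.4805, 0.21, 0.0075]
ee_rot: [3.142, -0.0, 1.437]
wrist_force: [0.3, 0.0, 0.7]
width: 0.0007
finger_force: 0.0
marker frame mm [-56.3  10.    7.5]
wheel deg, score: [(332, -120), (329, -118), (325, -122)]
```

```bash
cat >> h.py <<'E'
def fit():
    import cv2
    im=viewer.snapshot('scene'); hsv=cv2.cvtColor(im,cv2.COLOR_RGB2HSV).astype(int)
    u0,v0=pix('scene',mk(0,0,.052)); vv,uu=np.mgrid[0:400,0:640]
    near=(abs(uu-u0)<22)&(abs(vv-v0)<14)&(hsv[...,1]>90)&(hsv[...,2]>40)
    H=hsv[...,0]; rng=dict(red=(0,(170,8)),blue=(1,(105,125)),yellow=(2,(15,32)),green=(3,(45,85)),purple=(6,(130,160)))
    A=[];B=[]
    for n,(k,(lo,hi)) in rng.items():
        m=near&((H>=lo)&(H<=hi) if lo<hi else (H>=lo)|(H<=hi)); w=m*(hsv[...,1]-80)
        if m.sum()<4: print(n,"unseen"); continue
        X=world('scene',(uu*w).sum()/w.sum(),(vv*w).sum()/w.sum(),.052)
        B.append(X[:2]); A.append([.030*np.cos(k*2*np.pi/7),.030*np.sin(k*2*np.pi/7)])
    A=np.array(A);B=np.array(B);ca,cb=A.mean(0),B.mean(0)
    M=(A-ca).T@(B-cb); th=np.arctan2(M[0,1]-M[1,0],M[0,0]+M[1,1])
    R=np.array([[np.cos(th),-np.sin(th)],[np.sin(th),np.cos(th)]]); c=cb-R@ca
    res=np.linalg.norm((A-ca)@R.T+cb-B,axis=1)
    print("centre",c.round(4),"angle rel nominal marker",np.degrees(th).round(1)-YAW,"res mm",(res*1e3).round(1))
E
python3 -c "
from h import *
fit()"
```

```text
centre [0.5365 0.1939] angle rel nominal marker -122.60000000000001 res mm [1.1 0.4 1.2 1.4 1.7]
```

The wheel centre has not moved, but the angle reads about -121°, not -103°. Either something still holds the wheel or the base has yawed. I'll retreat outward and measure again, including the base outline.

```bash
python3 -m handwheel '[[0.01,-0.03,0,0,0,0],[0.01,-0.07,0,0,0,0],[0.01,-0.11,0,0,0,0],[0.01,-0.15,0,0,0,0],[0.01,-0.15,0,0,0,0],[0.01,-0.15,0,0,0,0]]'
cat >> h.py <<'E'
def base():
    import cv2
    im=viewer.snapshot('scene'); s=1000 # rectify z=.022 plane: 1 px = 1 mm, 300 mm window round O
    src=np.float32([pix('scene',(O[0]+a,O[1]+b,.022)) for a,b in[(-.12,-.12),(.12,-.12),(.12,.12),(-.12,.12)]])
    M=cv2.getPerspectiveTransform(src,np.float32([[0,0],[240,0],[240,240],[0,240]]))
    w=cv2.warpPerspective(im,M,(240,240)); m=(w.max(2)<60).astype(np.uint8)
    m=cv2.morphologyEx(m,cv2.MORPH_OPEN,np.ones((5,5)))
    n,l,st,_=cv2.connectedComponentsWithStats(m); i=l[40,120] if 0 else 1+np.argmax(st[1:,4])
    pts=np.argwhere(l==i)[:,::-1]; r=cv2.minAreaRect(np.float32(pts)); print("base rect mm",r)
    e=pts[pts[:,0]<70]; cv2.imwrite('pics/warp.png',w[:,:,::-1])
    # front edge: lowest world x per y column of world-y
    ys=[];xs=[]
    for y in range(75,165,5):
        row=pts[pts[:,1]==y]
        if len(row): ys.append(y); xs.append(row[:,0].min())
    k=np.polyfit(ys,xs,1); print("front edge yaw deg",-np.degrees(np.arctan(k[0])), "xs",xs)
E
python3 -c "
from h import *
inmk();wheel();fit();base()"
```

```text
time: 7.32
tool_pos: [0.4504, 0.2161, 0.0076]
ee_rot: [3.141, -0.0, 1.437]
wrist_force: [0.2, -0.4, -0.7]
width: 0.0005
finger_force: 0.0
marker frame mm [-87.   11.9   7.6]
wheel deg, score: [(342, -122), (341, -120), (334, -124)]
centre [0.5362 0.1939] angle rel nominal marker -122.89999999999999 res mm [1.4 1.3 1.4 1.1 1.9]
base rect mm ((111.07624816894531, 112.34138488769531), (127.69739532470703, 159.44044494628906), 81.98291015625)
front edge yaw deg -8.151624071011103 xs [np.int64(26), np.int64(27), np.int64(27), np.int64(28), np.int64(29), np.int64(29), np.int64(30), np.int64(31), np.int64(32), np.int64(32), np.int64(33), np.int64(34), np.int64(35), np.int64(35), np.int64(36), np.int64(37), np.int64(37), np.int64(38)]
```

The base is unmoved and the wheel sits near -121°, near dead centre and held by friction. It just needs pushing a bit further along the same tooth.

```bash
python3 -m handwheel '[[0,0.05,0,0,0,0],[0,0.1,0,0,0,0],[0,0.15,0,0,0,0],[-0.01,0.155,0,0,0,0],[-0.02,0.16,0,0,0,0],[-0.03,0.16,0,0,0,0],[-0.04,0.16,0,0,0,0],[-0.05,0.16,0,0,0,0],[-0.05,0.16,0,0,0,0],[-0.05,0.16,0,0,0,0]]'; python3 -c "
from h import *
inmk();wheel();fit()"
```

```text
time: 8.3
tool_pos: [0.4812, 0.2017, 0.0075]
ee_rot: [-3.142, -0.0, 1.437]
wrist_force: [0.3, -0.3, 0.0]
width: 0.0006
finger_force: 0.0
marker frame mm [-54.6   1.8   7.5]
wheel deg, score: [(317, -102), (307, -104), (306, -100)]
centre [0.5365 0.1938] angle rel nominal marker -102.8 res mm [1.2 1.5 0.9 2.3 1.6]
```

Clicked in at -103°. I'll withdraw outward, go back round and push the next tooth.

```bash
python3 -m handwheel '[[0,-0.05,0,0,0,0],[0,-0.1,0,0,0,0],[0,-0.15,0,0,0,0],[0.06,-0.16,0,0,0,0],[0.12,-0.16,0,0,0,0],[0.18,-0.16,0,0,0,0],[0.25,-0.16,0,0,0,0],[0.25,-0.1,0,0,0,0],[0.25,-0.05,0,0,0,0],[0.25,0,0,0,0,0]]'; python3 -m handwheel '[[-0.02,0,0,0,0,0],[-0.04,0,0,0,0,0],[-0.06,0,0,0,0,0],[-0.08,0,0,0,0,0],[-0.1,0,0,0,0,0],[-0.12,0,0,0,0,0],[-0.14,0,0,0,0,0],[-0.16,0,0,0,0,0],[-0.16,0,0,0,0,0]]';python3 -c "
from h import *
inmk();wheel();fit()"
```

```text
time: 9.23
tool_pos: [0.4895, 0.2515, 0.0073]
ee_rot: [3.141, 0.0, 1.437]
wrist_force: [1.5, 0.1, 0.6]
width: 0.0006
finger_force: 0.0
time: 9.98
tool_pos: [0.4841, 0.2182, 0.0076]
ee_rot: [3.14, 0.002, 1.436]
wrist_force: [0.0, 0.3, -0.4]
width: 0.0003
finger_force: 0.0
marker frame mm [-54.   18.6   7.6]
wheel deg, score: [(306, -82), (297, -84), (293, -80)]
centre [0.5363 0.1938] angle rel nominal marker -83.3 res mm [1.  0.7 0.5 2.1 1.3]
```

Wheel at -82°, 21° into this click, so I push on slowly to y ≈ 1.5.

```bash
python3 -m handwheel '[[-0.01,0,0,0,0,0],[-0.02,0,0,0,0,0],[-0.03,0,0,0,0,0],[-0.04,0,0,0,0,0],[-0.05,0,0,0,0,0],[-0.06,0,0,0,0,0],[-0.07,0,0,0,0,0],[-0.08,0,0,0,0,0],[-0.08,0,0,0,0,0],[-0.08,0,0,0,0,0]]'; python3 -m handwheel '[[0,0,0,0,0,0],[0,0,0,0,0,0],[0,0,0,0,0,0]]';python3 -c "
from h import *
inmk();wheel();fit()"
```

```text
time: 10.92
tool_pos: [0.4817, 0.2036, 0.0074]
ee_rot: [-3.142, 0.0, 1.436]
wrist_force: [0.1, 0.7, 0.2]
width: 0.0001
finger_force: 0.0
time: 11.17
tool_pos: [0.4817, 0.2038, 0.0075]
ee_rot: [3.142, -0.0, 1.437]
wrist_force: [-0.9, -0.4, -0.3]
width: 0.0002
finger_force: 0.0
marker frame mm [-54.4   4.    7.5]
wheel deg, score: [(279, -50), (278, -52), (263, -48)]
centre [0.5365 0.1931] angle rel nominal marker -51.5 res mm [2.2 1.3 1.6 3.1 1.6]
```

Clicked in at -51.4°, the last click before red, and it has rested well over 0.2 s. Final click the same way.

```bash
python3 -m handwheel '[[0,-0.05,0,0,0,0],[0,-0.1,0,0,0,0],[0,-0.15,0,0,0,0],[0.06,-0.16,0,0,0,0],[0.12,-0.16,0,0,0,0],[0.18,-0.16,0,0,0,0],[0.24,-0.16,0,0,0,0],[0.24,-0.1,0,0,0,0],[0.24,-0.05,0,0,0,0],[0.24,0,0,0,0,0]]'; python3 -m handwheel '[[-0.02,0,0,0,0,0],[-0.04,0,0,0,0,0],[-0.06,0,0,0,0,0],[-0.08,0,0,0,0,0],[-0.1,0,0,0,0,0],[-0.12,0,0,0,0,0],[-0.14,0,0,0,0,0],[-0.16,0,0,0,0,0],[-0.16,0,0,0,0,0]]';python3 -c "
from h import *
inmk();wheel();fit()"
```

```text
time: 12.1
tool_pos: [0.4894, 0.2515, 0.0074]
ee_rot: [3.141, 0.0, 1.437]
wrist_force: [-0.5, 0.7, 0.5]
width: 0.0005
finger_force: 0.0
time: 12.85
tool_pos: [0.484, 0.2182, 0.0076]
ee_rot: [3.14, 0.002, 1.436]
wrist_force: [0.1, -0.4, -0.4]
width: 0.0005
finger_force: 0.0
marker frame mm [-54.   18.6   7.6]
wheel deg, score: [(313, -32), (308, -30), (298, -34)]
centre [0.536  0.1932] angle rel nominal marker -31.599999999999998 res mm [1.2 0.4 2.5 0.8 1.8]
```

```bash
python3 -m handwheel '[[-0.01,0,0,0,0,0],[-0.02,0,0,0,0,0],[-0.03,0,0,0,0,0],[-0.04,0,0,0,0,0],[-0.05,0,0,0,0,0],[-0.06,0,0,0,0,0],[-0.07,0,0,0,0,0],[-0.08,0,0,0,0,0],[-0.08,0,0,0,0,0],[-0.08,0,0,0,0,0]]'; python3 -m handwheel '[[0,0,0,0,0,0],[0,0,0,0,0,0],[0,0,0,0,0,0]]';python3 -c "
from h import *
inmk();wheel();fit()"
```

```text
time: 13.78
tool_pos: [0.4817, 0.2036, 0.0075]
ee_rot: [3.142, 0.0, 1.436]
wrist_force: [-0.8, -0.4, 0.6]
width: 0.0004
finger_force: 0.0
time: 14.03
tool_pos: [0.4817, 0.2038, 0.0075]
ee_rot: [3.142, -0.0, 1.437]
wrist_force: [1.1, 0.3, -0.6]
width: 0.0006
finger_force: 0.0
marker frame mm [-54.3   4.    7.5]
wheel deg, score: [(244, 0), (244, -2), (234, 2)]
green unseen
centre [0.5363 0.1927] angle rel nominal marker 0.39999999999999947 res mm [1.1 0.7 2.9 2.3]
```

Red is at the pointer (0°). I'll withdraw outward, lift clear and take a last look.

```bash
python3 -m handwheel '[[0,-0.05,0,0,0,0],[0,-0.1,0,0,0,0],[0,-0.15,0,0,0,0],[0,-0.2,0,0,0,0],[0,-0.2,-0.15,0,0,0],[0,-0.2,-0.3,0,0,0],[0,-0.2,-0.45,0,0,0],[0,-0.2,-0.6,0,0,0],[0,-0.2,-0.6,0,0,0],[0,-0.2,-0.6,0,0,0]]'; python3 -m handwheel '[[0,0,0,0,0,0],[0,0,0,0,0,0],[0,0,0,0,0,0],[0,0,0,0,0,0]]'; python3 -c "
from h import *
inmk();wheel();fit();base()
crop('scene',(310,160,470,290),5,'c8')"
```

```text
time: 14.97
tool_pos: [0.4426, 0.2098, 0.1299]
ee_rot: [3.137, -0.002, 1.437]
wrist_force: [0.4, -0.8, -0.2]
width: 0.0004
finger_force: 0.0
time: 15.3
tool_pos: [0.441, 0.2088, 0.1259]
ee_rot: [-3.139, 0.001, 1.437]
wrist_force: [0.5, 1.1, 0.5]
width: 0.0004
finger_force: 0.0
marker frame mm [-95.3   3.4 125.9]
wheel deg, score: [(370, 0), (366, -2), (361, 2)]
centre [0.5363 0.1929] angle rel nominal marker 0.20000000000000018 res mm [1.  0.9 1.2 1.4 1.8]
base rect mm ((110.98155212402344, 114.4582748413086), (131.36558532714844, 158.60906982421875), 82.07308197021484)
front edge yaw deg -8.07049171551536 xs [np.int64(26), np.int64(27), np.int64(27), np.int64(28), np.int64(29), np.int64(30), np.int64(30), np.int64(31), np.int64(32), np.int64(32), np.int64(33), np.int64(34), np.int64(35), np.int64(35), np.int64(36), np.int64(37), np.int64(37), np.int64(38)]
```

View pics/c8.png

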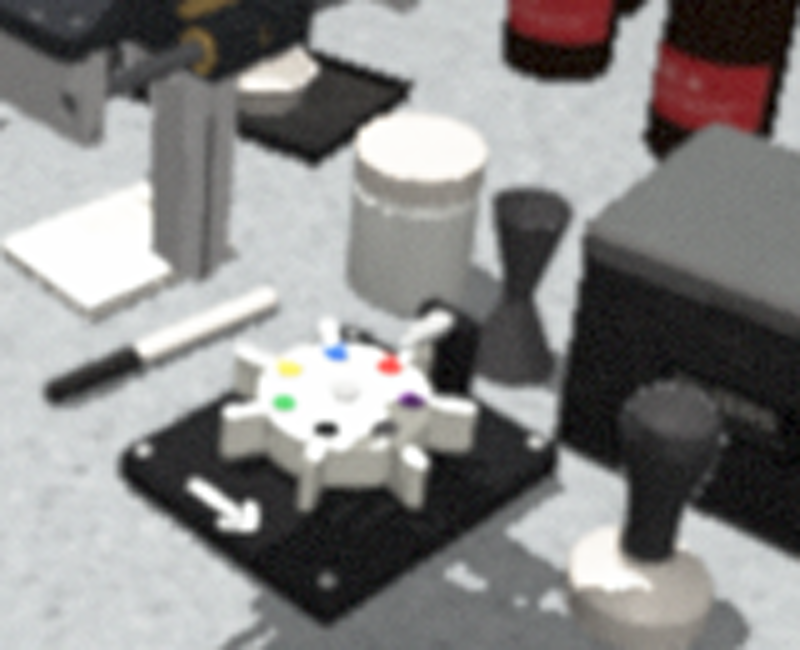

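The red dot at (390,366) is at the pointer at (432,322). The base, pen, jar, jigger and tamper are where they stood, and the hand is clear above.

```bash
python3 -c "
from bench import robot
print(robot.close_job())"
```

```text
the job is handed in; nothing more can be done
None
```

The day wheel went forward three clicks, one at a time with a rest at each, and the red dot is clicked in at the pointer; the marker and bystanders look unmoved, the hand is clear, and the job is handed in (no verdict was returned).

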